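# Shut and lock the gauge box

## Task

Put the gauge box away: press its open lid down past the spring catch until it is fully home and stays shut, then turn the knob on the lid until its pointed end lines up with the inlaid brass mark near the lid's front edge. Turn the knob only once the lid is shut, and leave the other things on the counter where they are.

Things in the scene. Friction and masses are not known exactly. Their poses are not given: they have to be found in the camera images.
- gauge_box: Dark red fibre gauge box, fixed to the counter: 160 mm (x) by 200 mm (y), rim 70 mm high. Origin under its centre; own -x is its front (where the catch is), +x its hinge side, z up.
- lid (a joint): Hinge angle of the lid: 0 = fully shut (level), grows as the front edge rises; starts about 0.65 to 1.1. The hinge is stiff: the lid stays where it is left. A sprung catch on the box's front meets the lid's nose at about 0.09 and must be overridden (about 10 N down at the front edge, most between 0.09 and 0.05); below about 0.04 the catch holds the lid down.
- lid_hinge (a point): Point on the lid's hinge axis, mid-length, at the rim's height (70 mm) above the box's +x wall. Axes turn with the lid: y along the hinge, -x along the lid towards its front edge, z out of the lid's upper face. The lid is a plate 178 mm (along x from the hinge) by 210 mm by 8 mm thick lying above the hinge plane (z 0 to 8 mm), with a brass nose hanging 19 mm below its front edge.
- lid_edge (a point): Point on the lid's upper face on its centre line, 12 mm in from the front edge (166 mm from the hinge): a good place to press. 78 mm high when shut. Same axes as lid_hinge.
- knob (a joint): Angle of the lock knob on the lid: 0 = pointed end on the brass mark; starts about -1.3 to -0.7 (pointed end to the -y side of the mark), grows clockwise as seen from above the lid. Moves freely from -1.6 to 1.6 with no stop at the mark, and stays where it is left.
- knob_grip (a point): On the knob's axis, 24 mm above the lid's upper face, 85 mm from the hinge: where to grip. The knob is a steel bar 16 mm wide, 30 mm tall (8 to 38 mm above the lid's face), reaching 37 mm to the pointed end (the taper starts 12 mm from the axis) and 30 mm to the square end, on a 44 mm disc 8 mm thick. Axes turn with the knob: -x points along the bar to its pointed end, y across the bar (16 mm).
- mark (a point): Centre of the brass mark, a strip 34 by 6 mm inlaid in the lid's upper face on its centre line, running from near the knob towards the front edge, 61 mm from the knob's axis. Axes as lid_hinge.
- bell: Bystander: brass push button bell, 84 mm across, 57 mm high, loose. Origin under its centre.
- height_base: Bystander: bright steel height gauge base, 110 by 70 mm, 68 mm high, loose. Origin under its centre.
- clip: Bystander: bronze template clip, 100 by 34 mm, 22 mm high, loose. Origin under its centre.
- dividers: Bystander: grey cast dividers lying flat, 170 mm long (along own x), 80 mm wide, 12 mm high, loose. Origin near the middle of the legs.

How it is judged (in metres and radians):
On the way, in this order (a step that is already met when the one before it is completed fails the run):
1. the lid is pressed shut past its catch while the knob is still well off the mark (value of joint lid below 0.03 rad and value of joint knob below -0.4 rad), for 0.2 s.
2. the knob's pointed end is turned to the mark with the lid still shut (value of joint lid below 0.03 rad and value of joint knob between -0.15 and 0.15 rad), for 0.2 s.
At the end, for the whole second after the job is handed in: The lid is shut past its catch (hinge angle under 0.03 rad, about 5 mm at the front edge), the knob's pointed end is within 0.15 rad (8.6 degrees) of the brass mark, and both are at rest (all of step 2 and velocity of joint each of lid, knob below 0.1 rad/s and velocity of joint knob above -0.1 rad/s); the robot touches nothing.
It fails at once if the brass desk bell is pushed more than 30 mm or tipped over (distance of bell from where it was at the start of the episode above 0.03 m or angle between bell's own z axis and vertical above 0.6 rad).
It fails at once if the steel height gauge base is pushed more than 30 mm or tipped over (distance of height_base from where it was at the start of the episode above 0.03 m or angle between height_base's own z axis and vertical above 0.6 rad).
It fails at once if the bronze template clip is pushed more than 30 mm or tipped over (distance of clip from where it was at the start of the episode above 0.03 m or angle between clip's own z axis and vertical above 0.6 rad).
It fails at once if the dividers is pushed more than 30 mm or tipped over (distance of dividers from where it was at the start of the episode above 0.03 m or angle between dividers's own z axis and vertical above 0.6 rad).
It also fails if it takes over 45 s, if anything falls off the work surface, if the arm or the gripper's body presses on something with over 40 N, if the wrist force passes 120 N, or if a joint passes its speed limit or range.

## Robot

A 6-joint arm with a two-finger parallel gripper is mounted at the origin on the work surface. World frame = base frame: x ahead of the robot, y to its left, z up, the work surface at z = 0. Lengths are in m, angles in degrees, forces in N, time in s.
With the tool pointing down it reaches from about 0.4 to 0.825 m from the base axis. Payload 7 kg.
Tool frame: the origin (TCP) lies on the centre line of the jaws, within the pads' length; the fingertips stand 22 mm ahead of it and the grasp point (between the pads) lies 3 mm ahead of it; z points along the fingers, y is the line along which they close (so a half turn about z gives the same grasp; the last joint's range is limited). The gripper opens to 88 mm and grips with 3 to 60 N. Pads are 19 mm wide; open, the fingers measure 130 mm over their backs; the gripper's body (78 mm by 193 mm) begins 47 mm behind the grasp point.
Start: joints at [89.273, 20.546, 0.682, 0, -70.136, -16.507], TCP at [0.2, 0.645, 0.249] pointing down, gripper open.
Joint ranges: [-176.03, 176.03], [-82.01, 121.73], [-58.28, 71.71], [-173.87, 95.51], [-174.79, -0.11], [-173.66, 173.66]. Speed limits (degrees/s): [136.94, 136.94, 172.46, 180, 180, 180].

## Interface

Orientations are given as [roll, pitch, yaw] about the fixed x, y, z axes, in that order (R = Rz(yaw) Ry(pitch) Rx(roll)).
In Python, from plant import get_state, cams, r gives the robot as it stands.
- The arm moves only by the tool apply_moves, never from a script. Its argument "targets" is a list of rows, each an object with "dp": the shift along the world's x, y, z in m, a list of three; "yaw": the turn about the world's z in degrees. In form: [{"dp": [x, y, z], "yaw": yaw}, ...]. A call has 1 to 20 rows; each row is the pose to reach, as a shift and turn from the pose commanded when the call began; what a row does not reach only later rows make up. A row lasts 1/12 s, in which the tool goes at most 41.7 mm and 7.16 degrees, less where a joint would pass 70% of its speed; a pose out of reach is approached as far as the arm can. A call with a gripper value outside its range is refused whole. "grip" is the gripper command: -1 is fully open, 1 is shut, values between are in proportion, set as the call begins (left out, the last holds). The fingers move at their own pace and stop on an object; "squeeze" is the grip in N (left out, the last holds). Time passes only in rows, so rows that repeat a pose let the fingers close. It gives the time, the measured TCP pose, the force, the opening and the grip force at its end, in the units of the state.
- get_state(): the state, without advancing time (a new reading comes with each control period).
- cams.capture(name): name is "side" or "top"; returns a dict with "image" (384x512x3 uint8, red, green, blue), "range_z" (384x512 float32, m along the optical axis (not along the pixel's ray), 0 where there is no reading), "fx", "fy", "cx", "cy" (pixels), "R" (3x3) and "t" (3): a world point X has camera coordinates R X + t. Camera axes: x right, y down, z forward; pixel columns grow to the right and rows downward; lengths in m; the calibration is good to about 2 mm. A picture is of the moment at which its call begins.
- r.close_job(): hands the job in; it is judged then, once.
The state is a dict: "time_s": time; "joints": joint angles; "qd": joint speeds; "joint_torque": joint torques, N m; "tcp_pos": TCP position; "eef_rot": TCP orientation; "contact_force": force on the tool from outside, world axes, zero at the start; "moment": the same for the moment, N m; "gripper_width": finger opening in m; "gripper_force": force on a finger pad.
Only numpy, scipy, OpenCV 4.12 (cv2) and the standard library are available. Lean on these libraries where they do the work, as an engineer would, in place of code of your own. Each camera call takes 0.05 s, during which the arm holds its last target. There are 200 camera calls.

## Working session

There is one attempt and no reset: what is moved stays moved. The work goes in short steps, Python scripts to look and compute and a tool call to move; the robot and the scene stay as the last step left them, time stands still between calls to the robot, and variables do not carry over. Pictures are saved under pics/ and viewed, at most 10 in all, crops included, and the job is handed in when it is done.

Besides the shell and the picture viewer there is one more tool, called after "Emit:" as a command line: name --argument value ..., lists and objects as JSON in quotes. apply_moves: Moves the arm, as the interface text tells. Its arguments: {"type":"object","properties":{"targets":{"type":"array","items":{"type":"object","properties":{"dp":{"type":"array","items":{"type":"number"}},"yaw":{"type":"number"}}}},"grip":{"type":"number"},"squeeze":{"type":"number"}},"required":["targets"]}

```bash
mkdir -p pics
python3 - <<'E'
from plant import get_state,cams,r
import cv2,numpy as np
print(get_state())
for n in("side","top"):
    c=cams.capture(n);cv2.imwrite(f"pics/{n}0.png",c["image"][:,:,::-1]);np.savez(f"{n}0.npz",**c)
    R,t=c["R"],c["t"];print(n,c["fx"],c["cx"],c["cy"],"pos",-R.T@t,"fwd",R[2])
E
```

```text
{'time_s': 0.0, 'joints': array([ 8.92726940e+01,  2.05900160e+01,  6.34828250e-01, -2.21554332e-02,
       -7.01369296e+01, -1.65059628e+01]), 'qd': array([ 0.08261392,  0.04660034, -0.02376649, -0.03117962,  0.01553429,
       -0.03129058]), 'joint_torque': array([ 9.52384798e-04, -5.82716453e+01,  2.93057477e+01,  6.99715421e+00,
        7.24798796e-03, -1.64380212e-04]), 'tcp_pos': array([0.19986445, 0.64425237, 0.2476403 ]), 'eef_rot': array([ 1.79905761e+02, -6.20529338e-03, -1.72408083e+01]), 'contact_force': array([ 0.65472061, -0.49285076,  0.01785462]), 'moment': array([ 0.03221759,  0.01202536, -0.00257556]), 'gripper_force': 0.0, 'gripper_width': 0.08816134923057942}
side 354.5255565106447 252.49817168323398 196.1866939393851 pos [ 0.57574955 -0.63496662  0.53059157] fwd [ 0.07238216  0.82789857 -0.55618772]
top 402.17988022122836 254.3104934125767 196.1958944954916 pos [0.47827369 0.04654176 0.93971745] fwd [ 0.15460408  0.01785305 -0.98781519]
```

View pics/side0.png

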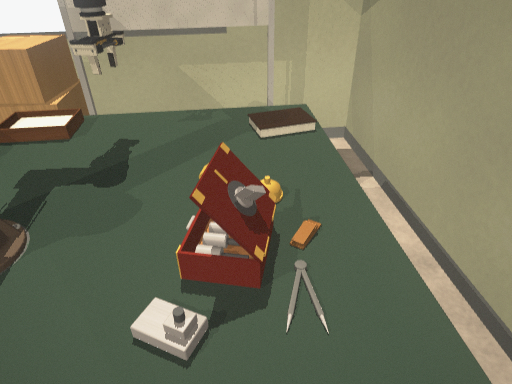

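View pics/top0.png

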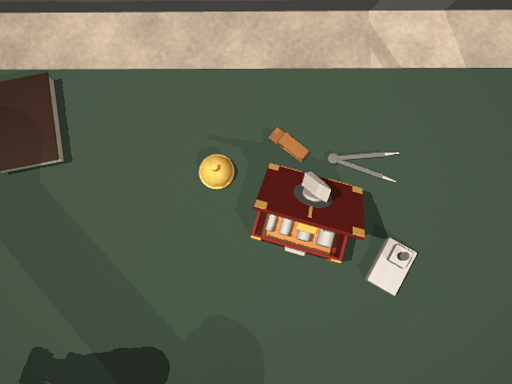

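The top view shows the box near (310,215), with its open front facing the robot (image bottom). The hinge is at the far side, the bell at (217,171), the height base at (393,266), the clip at (289,143) and the dividers at (365,165). The knob is at (315,187) and the mark at (310,211). The side view agrees, with the knob at (245,195).

```bash
cat > h.py <<'E'
import numpy as np,cv2
def pts(c):
    z=c["range_z"];v,u=np.indices(z.shape)
    P=np.stack([(u-c["cx"])/c["fx"]*z,(v-c["cy"])/c["fy"]*z,z],-1)
    return (P-c["t"])@c["R"]
def masks(c):
    h=cv2.cvtColor(c["image"],cv2.COLOR_RGB2HSV);H,S,V=[h[...,i].astype(int) for i in range(3)]
    ok=c["range_z"]>0
    red=((H<6)|(H>172))&(S>150)&(V>40)&ok
    brass=(H>14)&(H<28)&(S>120)&(V>120)&ok
    grey=(S<60)&(V>50)&ok
    return red,brass,grey
E
python3 - <<'E'
from h import *
C={n:dict(np.load(n+"0.npz")) for n in("side","top")}
rng=np.random.default_rng(0)
for n,c in C.items():
    P=pts(c);red,br,gr=masks(c);Q=P[red];Q=Q[(Q[:,2]>0.02)&(Q[:,2]<.3)&(Q[:,0]>.3)&(Q[:,0]<.9)&(abs(Q[:,1])<.35)]
    Q0=Q;Q=Q[Q[:,2]>.09];best=0
    for _ in range(400):
        a=Q[rng.choice(len(Q),3,False)];m=np.cross(a[1]-a[0],a[2]-a[0]);L=np.linalg.norm(m)
        if L<1e-5: continue
        m/=L
        if abs(m[2])<.3: continue
        k=abs((Q-a[0])@m)<.003
        if k.sum()>best: best=k.sum();K=k
    q=Q[K];o=q.mean(0);m=np.linalg.svd(q-o)[2][2];m*=np.sign(m[2])
    print(n,len(Q),best,"n",m,"o",o,"angle",np.arccos(m[2]))
    # lid direction
    y=np.cross([0,0,1],m)/np.linalg.norm(np.cross([0,0,1],m))   # horizontal in plane
    s=np.cross(m,y); s*=np.sign(s[2])  # up slope
    yw=np.degrees(np.arctan2(y[1],y[0]));print("y",y,"s",s)
    on=(abs((P-o)@m)<.004)&(red|br)&(np.linalg.norm(P-o,axis=-1)<.16)
    A=P[on]-o;print("ext y",np.percentile(A@y,[.5,99.5]),"s",np.percentile(A@s,[.5,99.5]))
    hi=(gr)&(((P-o)@m)>.010)&(((P-o)@m)<.05)&(np.linalg.norm(P-o,axis=-1)<.12)
    B=P[hi]-o;print("knob n",hi.sum(),"h",np.percentile(B@m,[5,50,95]))
    top=B[(B@m)>.033];print("top uv",[(round(a*1e3),round(b*1e3)) for a,b in cv2.boxPoints(cv2.minAreaRect(np.c_[top@y,top@s].astype(np.float32)))])
    L=Q0[(Q0[:,2]<.085)];print("low red",len(L),[np.round(b,3) for b in cv2.boxPoints(cv2.minAreaRect(L[:,:2].astype(np.float32)))])
    bm=br&(abs((P-o)@m)<.004)&(np.linalg.norm(P-o,axis=-1)<.16)
    nl,lab,st,ce=cv2.connectedComponentsWithStats(bm.astype(np.uint8))
    for i in range(1,nl):
        if st[i,4]>8:
            w=P[lab==i].mean(0);print(" brass",st[i,4],ce[i].round(),w.round(4),"yu",((w-o)@y).round(4),((w-o)@s).round(4))
E
```

```text
side 3322 3282 n [ 0.71679392 -0.20490867  0.6664975 ] o [ 0.58431546 -0.07721585  0.15601095] angle 0.8412956045736792
y [ 0.27485804  0.96148482 -0.        ] s [-0.64082723  0.1831922   0.74550726]
ext y [-0.08084456  0.12618186] s [-0.10897553  0.07095758]
knob n 311 h [0.01162876 0.03079814 0.03856309]
top uv [(-9, -4), (41, -47), (51, -35), (2, 8)]
low red 2094 [array([ 0.47 , -0.126], dtype=float32), array([ 0.629, -0.174], dtype=float32), array([0.682, 0.004], dtype=float32), array([0.523, 0.051], dtype=float32)]
 brass 53 [225. 148.] [0.5788 0.0463 0.2008] yu 0.1172 0.0595
 brass 51 [221. 176.] [ 0.5669 -0.0457  0.1861] yu 0.0255 0.0393
 brass 112 [198. 196.] [ 0.5283 -0.1319  0.201 ] yu -0.068 0.0595
 brass 39 [272. 196.] [0.6767 0.0187 0.0869] yu 0.1177 -0.0931
 brass 25 [273. 212.] [ 0.674  -0.0236  0.0743] yu 0.0762 -0.1086
 brass 123 [261. 251.] [ 0.6313 -0.1512  0.0833] yu -0.0582 -0.0979
top 3585 3513 n [ 0.71484258 -0.2021901   0.66941709] o [ 0.58695367 -0.05088631  0.15958112] angle 0.8373724675030675
y [ 0.27216813  0.96224971 -0.        ] s [-0.64414641  0.182194    0.74288677]
ext y [-0.10281481  0.1037501 ] s [-0.11491067  0.06537976]
knob n 471 h [0.01197181 0.02820654 0.03848761]
top uv [(-33, -11), (19, -54), (30, -41), (-23, 2)]
low red 607 [array([ 0.473, -0.123], dtype=float32), array([ 0.632, -0.168], dtype=float32), array([0.686, 0.025], dtype=float32), array([0.528, 0.07 ], dtype=float32)]
 brass 50 [274. 167.] [0.6772 0.0205 0.0853] yu 0.0933 -0.1003
 brass 56 [357. 190.] [ 0.6269 -0.158   0.0849] yu -0.0922 -0.1007
 brass 89 [261. 204.] [0.5798 0.048  0.1986] yu 0.0932 0.0516
 brass 38 [310. 212.] [ 0.5673 -0.0451  0.1853] yu 0.0002 0.0328
 brass 94 [358. 231.] [ 0.5292 -0.1312  0.1985] yu -0.093 0.0515
```

Emit:
apply_moves --grip 1 --squeeze 20 --targets '[{"dp":[0,0,0.03],"yaw":0},{"dp":[0.362,-0.688,0.03],"yaw":1.4},{"dp":[0.362,-0.688,0.03],"yaw":1.4},{"dp":[0.362,-0.688,0.03],"yaw":1.4},{"dp":[0.362,-0.688,0.03],"yaw":1.4},{"dp":[0.362,-0.688,0.03],"yaw":1.4},{"dp":[0.362,-0.688,0.03],"yaw":1.4},{"dp":[0.362,-0.688,0.03],"yaw":1.4},{"dp":[0.362,-0.688,0.03],"yaw":1.4},{"dp":[0.362,-0.688,0.03],"yaw":1.4},{"dp":[0.362,-0.688,0.03],"yaw":1.4},{"dp":[0.362,-0.688,0.03],"yaw":1.4},{"dp":[0.362,-0.688,0.03],"yaw":1.4},{"dp":[0.362,-0.688,0.03],"yaw":1.4},{"dp":[0.362,-0.688,0.03],"yaw":1.4},{"dp":[0.362,-0.688,0.03],"yaw":1.4},{"dp":[0.362,-0.688,0.03],"yaw":1.4},{"dp":[0.362,-0.688,0.03],"yaw":1.4},{"dp":[0.362,-0.688,0.03],"yaw":1.4},{"dp":[0.362,-0.688,0.03],"yaw":1.4}]'

```text
time_s: 1.77
tcp_pos: [0.5628, -0.0465, 0.2781]
eef_rot: [180.0, 0.0, -15.9]
contact_force: [0.1, 0.7, 0.7]
gripper_width: 0.0005
gripper_force: 0.0
```

Run:
```python
import numpy as np
# press path relative to the hover command
h=np.array([.6543,-.0694]);f=np.array([-.962,.2723]);p0=np.array([.562,-.043,.279])
for th in [.838,.75,.65,.55,.45,.35,.25,.18,.12,.09,.05,.0]:
    d=.166*np.cos(th)-.008*np.sin(th)-.0095
    print(th,np.round(np.r_[h+d*f,.07+.166*np.sin(th)+.008*np.cos(th)+.022]-p0,4))
```

```text
0.838 [ 0.0003 -0.0004 -0.0583]
0.75 [-0.0102  0.0026 -0.068 ]
0.65 [-0.021   0.0057 -0.0802]
0.55 [-0.0307  0.0084 -0.0934]
0.45 [-0.039   0.0108 -0.1076]
0.35 [-0.0459  0.0127 -0.1226]
0.25 [-0.0514  0.0143 -0.1382]
0.18 [-0.0543  0.0151 -0.1494]
0.12 [-0.0562  0.0156 -0.1592]
0.09 [-0.0569  0.0158 -0.1641]
0.05 [-0.0577  0.016  -0.1707]
0.0 [-0.0583  0.0162 -0.179 ]
```

Emit:
apply_moves --targets '[{"dp":[0,0,-0.03],"yaw":0},{"dp":[0,0,-0.05],"yaw":0},{"dp":[0,0,-0.058],"yaw":0},{"dp":[-0.005,0.001,-0.063],"yaw":0},{"dp":[-0.01,0.003,-0.068],"yaw":0},{"dp":[-0.016,0.004,-0.074],"yaw":0},{"dp":[-0.021,0.006,-0.08],"yaw":0},{"dp":[-0.026,0.007,-0.087],"yaw":0},{"dp":[-0.031,0.008,-0.093],"yaw":0},{"dp":[-0.035,0.01,-0.1],"yaw":0},{"dp":[-0.039,0.011,-0.108],"yaw":0},{"dp":[-0.043,0.012,-0.115],"yaw":0},{"dp":[-0.046,0.013,-0.123],"yaw":0},{"dp":[-0.049,0.014,-0.13],"yaw":0},{"dp":[-0.051,0.014,-0.138],"yaw":0},{"dp":[-0.051,0.014,-0.138],"yaw":0}]'

```text
time_s: 3.1
tcp_pos: [0.5095, -0.0295, 0.1386]
eef_rot: [179.9, 0.2, -15.9]
contact_force: [0.3, -0.0, -0.2]
gripper_width: 0.0003
gripper_force: 0.0
```

Run:
```python
from plant import get_state,cams
import cv2
s=get_state();print(s["tcp_pos"],s["contact_force"])
c=cams.capture("side");cv2.imwrite("pics/s1.png",cv2.resize(c["image"][80:300,120:340,::-1],None,fx=2,fy=2))
```

```text
[ 0.50952532 -0.02951013  0.13860595] [ 0.31754726 -0.00864019 -0.18511086]
```

View pics/s1.png

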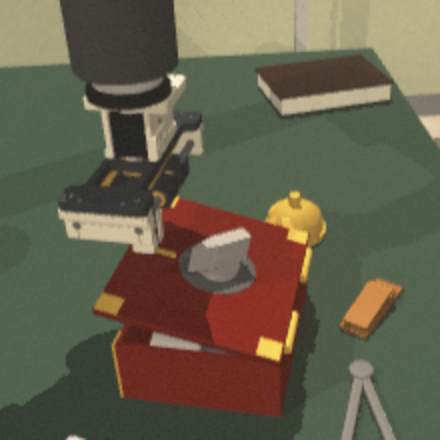

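The side crop shows the fingertips at (150,245), on the lid's front edge. The lid has swung down to about 0.25 rad, and the knob still points off the mark. I'll press on through the catch.

Emit:
apply_moves --targets '[{"dp":[-0.003,0.001,-0.011],"yaw":0},{"dp":[-0.005,0.001,-0.021],"yaw":0},{"dp":[-0.006,0.002,-0.026],"yaw":0},{"dp":[-0.006,0.002,-0.03],"yaw":0},{"dp":[-0.007,0.002,-0.034],"yaw":0},{"dp":[-0.007,0.002,-0.038],"yaw":0},{"dp":[-0.007,0.002,-0.041],"yaw":0},{"dp":[-0.007,0.002,-0.041],"yaw":0},{"dp":[-0.007,0.002,-0.041],"yaw":0}]'

```text
time_s: 3.9
tcp_pos: [0.5043, -0.0273, 0.1002]
eef_rot: [180.0, -0.0, -15.8]
contact_force: [-3.3, 0.3, 7.2]
gripper_width: 0.0
gripper_force: 3.7
```

Emit:
apply_moves --targets '[{"dp":[0,0,-0.002],"yaw":0},{"dp":[0,0,-0.004],"yaw":0},{"dp":[0,0,-0.004],"yaw":0},{"dp":[0,0,-0.004],"yaw":0}]'

```text
time_s: 4.23
tcp_pos: [0.5044, -0.0273, 0.0995]
eef_rot: [180.0, -0.1, -15.7]
contact_force: [-18.3, 4.8, 44.9]
gripper_width: 0.0007
gripper_force: 22.5
```

The force rose steeply with almost no travel, so the lid is home. I'll back off and re-measure.

Emit:
apply_moves --targets '[{"dp":[0,0,0.02],"yaw":0},{"dp":[-0.01,0,0.05],"yaw":7},{"dp":[-0.04,0.02,0.08],"yaw":14},{"dp":[-0.04,0.06,0.1],"yaw":21},{"dp":[-0.04,0.1,0.1],"yaw":28},{"dp":[-0.04,0.14,0.1],"yaw":35},{"dp":[-0.04,0.15,0.1],"yaw":42},{"dp":[-0.04,0.15,0.1],"yaw":49},{"dp":[-0.04,0.15,0.1],"yaw":49}]' --grip 1

```text
time_s: 4.98
tcp_pos: [0.4641, 0.1239, 0.1957]
eef_rot: [180.0, -0.0, 33.6]
contact_force: [-0.2, -1.6, -0.2]
gripper_width: 0.0004
gripper_force: 0.0
```

```bash
cat > m.py <<'E'
from plant import get_state,cams
from h import *
import sys
s=get_state();print(s["tcp_pos"],s["eef_rot"],s["time_s"])
for n in("top","side"):
    c=cams.capture(n);P=pts(c);red,br,gr=masks(c)
    x=np.array([.962,-.2725]);h=np.array([.6543,-.0694]);f=-x;y=np.array([.2725,.962])
    d=(P[...,:2]-h)@f;u=(P[...,:2]-h)@y
    box=(d>-.01)&(d<.19)&(abs(u)<.115)
    L=red&box&(P[...,2]>.06)&(P[...,2]<.13)
    A=np.c_[d[L],u[L],np.ones(L.sum())];k=np.linalg.lstsq(A,P[...,2][L],rcond=None)[0]
    print(n,"lid slope",k[0],"z at hinge",k[2])
    K=box&gr&(P[...,2]>.110)&(P[...,2]<.122)&(abs(d-.085)<.045)&(abs(u)<.045)
    q=np.c_[d[K],u[K]].astype(np.float32)
    r=cv2.minAreaRect(q);b=cv2.boxPoints(r);e=sorted([(np.linalg.norm(b[i+1]-b[i]),i) for i in(0,1)])[1][1];v=b[e+1]-b[e]
    ev=np.linalg.svd(q-q.mean(0))[2][0]
    print(" knob top n",K.sum(),"zmean",P[...,2][K].mean(),"mean",q.mean(0),"rect c",r[0],r[1],"ang rect",np.arctan(v[1]/v[0]),"pca",np.arctan(ev[1]/ev[0]))
    M=br&box&(abs(u)<.05)&(d>.1)&(d<.17);print(" mark",M.sum(),d[M].mean(),u[M].mean(),P[...,2][M].mean())
    cv2.imwrite(f"pics/{n}_{sys.argv[1]}.png",cv2.resize(c["image"][120:280,170:410,::-1],None,fx=3,fy=3))
E
python3 m.py a
```

```text
[0.46407282 0.12391816 0.19566397] [ 1.79998391e+02 -1.50069723e-02  3.36160275e+01] 4.9833
top lid slope 6.5584086558800676e-06 z at hinge 0.07730357885963272
 knob top n 218 zmean 0.11522060835422178 mean [0.08409877 0.00085647] rect c (0.08677694946527481, -0.0027422867715358734) (0.016292868182063103, 0.0656462162733078) ang rect -0.8519442 pca -0.8423263
 mark 50 0.14504759819172372 -0.00026821602611634915 0.07878066827731543
side lid slope 0.002975381396805886 z at hinge 0.07827225663347667
 knob top n 192 zmean 0.1154898963371989 mean [ 0.08356432 -0.00486533] rect c (0.08710487931966782, -0.0048944223672151566) (0.017703067511320114, 0.06480711698532104) ang rect -0.7685045 pca -0.8207577
 mark 46 0.14614742938584518 -0.0008108680923815438 0.08015458220739025
```

View pics/top_a.png

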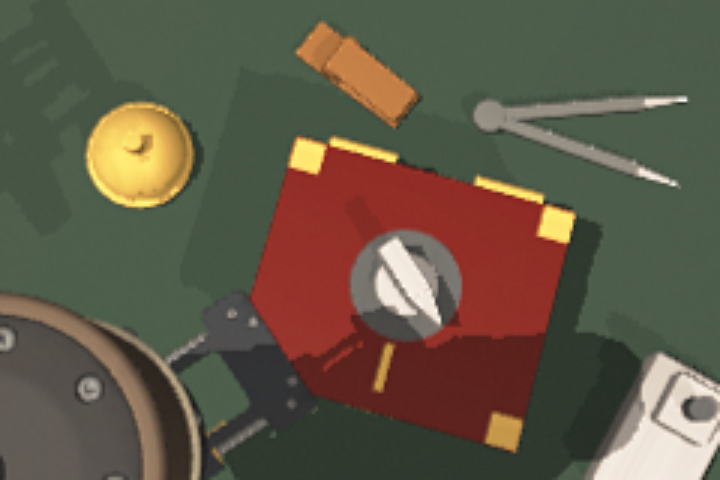

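The top crop shows the lid shut (slope near 0). The knob is at (410,280) with its point toward lower right (438,322), about -0.85 rad, and the mark is at (383,368). The bystanders haven't moved. Next is gripping the knob.

Emit:
apply_moves --grip -0.1 --targets '[{"dp":[0.0,0.0,0.01],"yaw":0},{"dp":[0.02,-0.03,0.01],"yaw":0},{"dp":[0.04,-0.062,0.01],"yaw":0},{"dp":[0.06,-0.094,0.01],"yaw":-0.6},{"dp":[0.08,-0.125,0.0],"yaw":-0.6},{"dp":[0.1,-0.156,0],"yaw":-0.6},{"dp":[0.1085,-0.169,0],"yaw":-0.6},{"dp":[0.1085,-0.169,0],"yaw":-0.6},{"dp":[0.1085,-0.169,0],"yaw":-0.6}]'

```text
time_s: 5.83
tcp_pos: [0.5727, -0.0482, 0.1957]
eef_rot: [-180.0, 0.0, 32.2]
contact_force: [-0.4, -0.2, -0.1]
gripper_width: 0.0476
gripper_force: 0.0
```

Emit:
apply_moves --targets '[{"dp":[0,0.001,-0.03],"yaw":0.6},{"dp":[0,0.001,-0.05],"yaw":0.6},{"dp":[0,0.001,-0.065],"yaw":0.6},{"dp":[0,0.001,-0.075],"yaw":0.6},{"dp":[0,0.001,-0.082],"yaw":0.6},{"dp":[0,0.001,-0.082],"yaw":0.6},{"dp":[0,0.001,-0.082],"yaw":0.6}]'

```text
time_s: 6.42
tcp_pos: [0.5728, -0.0451, 0.1142]
eef_rot: [180.0, -0.0, 33.2]
contact_force: [0.4, -0.0, 1.0]
gripper_width: 0.0481
gripper_force: 0.0
```

Emit:
apply_moves --grip 1 --squeeze 12 --targets '[{"dp":[0,-0.001,0],"yaw":0},{"dp":[0,-0.001,0],"yaw":0},{"dp":[0,-0.001,0],"yaw":0},{"dp":[0,-0.001,0],"yaw":0},{"dp":[0,-0.001,0],"yaw":0},{"dp":[0,-0.001,0],"yaw":0}]'

```text
time_s: 6.92
tcp_pos: [0.5733, -0.0471, 0.1139]
eef_rot: [179.9, -0.0, 33.2]
contact_force: [3.0, -4.1, -3.5]
gripper_width: 0.0157
gripper_force: 12.0
```

Emit:
apply_moves --squeeze 20 --targets '[{"dp":[0,0,0],"yaw":-4},{"dp":[0,0,0],"yaw":-8},{"dp":[0,0,0],"yaw":-12},{"dp":[0,0,0],"yaw":-16},{"dp":[0,0,0],"yaw":-20},{"dp":[0,0,0],"yaw":-24},{"dp":[0,0,0],"yaw":-28},{"dp":[0,0,0],"yaw":-32},{"dp":[0,0,0],"yaw":-36},{"dp":[0,0,0],"yaw":-40},{"dp":[0,0,0],"yaw":-43},{"dp":[0,0,0],"yaw":-46},{"dp":[0,0,0],"yaw":-48},{"dp":[0,0,0],"yaw":-49},{"dp":[0,0,0],"yaw":-49},{"dp":[0,0,0],"yaw":-49},{"dp":[0,0,0],"yaw":-49}]'

```text
time_s: 8.33
tcp_pos: [0.5733, -0.0471, 0.1139]
eef_rot: [180.0, -0.1, -15.8]
contact_force: [2.0, -4.1, -0.2]
gripper_width: 0.0161
gripper_force: 20.0
```

Release first, then lift and move clear.

Emit:
apply_moves --grip -0.1 --targets '[{"dp":[0,0,0],"yaw":0},{"dp":[0,0,0],"yaw":0},{"dp":[0,0,0],"yaw":0},{"dp":[0,0,0],"yaw":0},{"dp":[0,0,0],"yaw":0}]'

```text
time_s: 8.75
tcp_pos: [0.5724, -0.0462, 0.1135]
eef_rot: [-180.0, 0.0, -15.8]
contact_force: [0.9, 0.2, 1.1]
gripper_width: 0.0437
gripper_force: 0.0
```

Emit:
apply_moves --targets '[{"dp":[0,0,0.02],"yaw":0},{"dp":[0,0,0.05],"yaw":0},{"dp":[0,0,0.08],"yaw":0},{"dp":[-0.02,0.03,0.1],"yaw":0},{"dp":[-0.04,0.06,0.1],"yaw":0},{"dp":[-0.06,0.09,0.1],"yaw":0},{"dp":[-0.08,0.13,0.1],"yaw":0},{"dp":[-0.11,0.17,0.1],"yaw":0},{"dp":[-0.11,0.2,0.1],"yaw":0},{"dp":[-0.11,0.23,0.1],"yaw":0},{"dp":[-0.11,0.23,0.1],"yaw":0},{"dp":[-0.11,0.23,0.1],"yaw":0}]'

```text
time_s: 9.75
tcp_pos: [0.4621, 0.1853, 0.2136]
eef_rot: [-180.0, 0.0, -15.7]
contact_force: [0.0, -0.5, 0.6]
gripper_width: 0.0482
gripper_force: 0.0
```

```bash
python3 m.py b
```

```text
[0.46211797 0.18525283 0.21359997] [-1.79991927e+02  1.65561488e-03 -1.56570046e+01] 9.75
top lid slope 0.00044231367482298846 z at hinge 0.07730104943133176
 knob top n 212 zmean 0.115296347572103 mean [ 0.08335235 -0.00036927] rect c (0.08814908564090729, -0.0004836712032556534) (0.06620635092258453, 0.016082407906651497) ang rect 0.0028767127 pca 0.008405175
 mark 50 0.14505382102200023 -0.0002598310060431672 0.07887795311601664
side lid slope 0.0035543352285499984 z at hinge 0.07821042288249032
 knob top n 206 zmean 0.11552498529834024 mean [ 0.08367305 -0.00501394] rect c (0.08706898987293243, -0.002776951529085636) (0.017613321542739868, 0.06509461253881454) ang rect -0.007357264 pca 0.021250857
 mark 46 0.14566984630918842 -0.000934532486499952 0.08024475174868187
```

View pics/top_b.png

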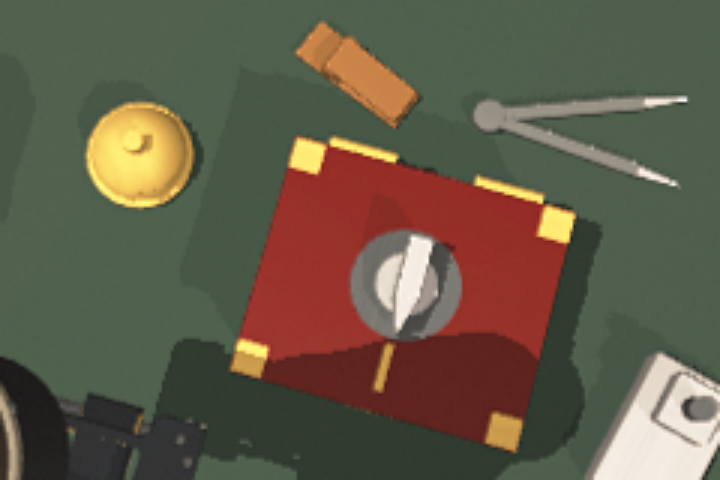

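The lid is shut, and the knob's point at (400,332) lines up with the mark at (383,368). Its measured angle is about 0.01 rad, and nothing else has moved.

```bash
python3 -c "
from plant import r
print(r.close_job())"
```

```text
the job is handed in; nothing more can be done
None
```

The job is handed in: the lid is shut past its catch, the knob measured within about 0.02 rad of the brass mark, and the bystanders looked unmoved in the last picture; the hand-in gave no verdict.

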